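# Clamp a loose stave back onto a chopping board

## Task

One outer stave of the small wooden chopping board has come away and its edge is freshly glued. Pick up the loose stave, lay it flat in the mouth of the bar clamp, its square edge facing the board and its ends in line with the board's ends, and let it go; then pump the clamp's trigger against the grip, stroke after stroke, to bring the jaw in until it has pushed the stave tight against the board. Finish while still squeezing the trigger, so that the joint is kept under firm pressure while the glue grabs, but never so hard that the wood is crushed; leave the glue bottle, tape, timer and pen where they are.

Things in the scene. Friction and masses are not known exactly. Their poses are not given: they have to be found in the camera images.
- clamp: one-hand bar clamp lying loose and flat on the worktop, black plastic with a steel bar, 1.5 kg, 36 mm high. Origin on the worktop under the bar (20 mm wide), level with the near jaw's face. y runs along the bar to the far jaw, x is the way both jaws point, z is up. Housing: x -30 to 68, y -88 to -14 mm. The fixed grip and, beside it on the far jaw's side, the trigger stick out of it to -x
- near_jaw_face (a point): middle of the near jaw's rubber face (plane y = 0 of the clamp, at x = 92 mm), 42 mm wide along x; belongs to the housing
- far_jaw_face (a point): middle of the far jaw's rubber face, on the bar's end, at x = 92 mm in the clamp's frame, 42 mm wide along x; the jaw's arm, 28 mm thick with the pad, lies behind it (+y) and reaches 112 mm from the bar
- clamp_jaw (a joint): how far the far jaw and bar have been drawn in, m: the jaws stand 191 mm less this apart, face to face; 72 mm at most, starts at 0 to 10 mm. One-way ratchet with 6.6 mm teeth: each full squeeze of the trigger, once let right out, draws the jaw in by one tooth, and 4 N of drag on the bar keeps it there
- trigger (a joint): swing of the trigger, rad: 0 out, 0.144 fully squeezed (17 mm at its face). A spring pushes it out with 2 N; drawing in the empty jaw takes about 5 N. Once the jaw is tight the trigger meets resistance and each further newton on it adds 1.7 N at the jaws: 20 N gives up to 27 N, or less if it reaches its stop first. Over 50 N at the jaws (33 N on the trigger) crushes the wood
- clamp_pad (a joint): how far the far jaw's sprung rubber pad is pressed in, m: 0 free, 1 mm for every 15 N of jaw force
- trigger_face (a point): middle of the trigger's flat outer face, where a finger pushes, 17 mm above the worktop; moves with the trigger. Trigger out, it lies at x = -60, y = -25 mm in the clamp's frame, splayed 8 degrees; squeezed, it is parallel to the grip at y = -42 mm. The trigger is 26 mm high (z = 4 to 30 mm), its face about 60 mm long. It is squeezed towards the grip (-y)
- grip_back (a point): middle of the grip's outer side, where the other finger bears, 17 mm above the worktop, at x = -60, y = -84 mm in the clamp's frame. The grip is 85 mm long along x, 22 mm wide and 32 mm high. Grip and trigger together measure 59 mm across here with the trigger out, 42 mm with it squeezed
- stave: the loose stave, 150 mm along its x by 36 mm along y and 18 mm thick, 80 g, lying flat on the worktop to the left of the clamp. Origin in the middle of its underside. Its -y side is the square glue edge, its +y side has the rounded corners. Laid midway between board and far jaw, it leaves 19 to 27 mm for a finger on either side
- board: the rest of the small chopping board, three joined staves, 150 mm along its x (along the staves) by 102 mm along y and 18 mm thick, lying loose and flat in the clamp with its rounded corners to the near jaw. Origin in the middle of its underside; its y axis points to the far jaw
- board_edge (a point): middle of the board's square glue edge, half way up, 51 mm from the board's origin along its y; the stave belongs here
- stave_edge (a point): middle of the stave's square glue edge, half way up, 18 mm from its origin along -y
- glue: white glue bottle, 48 mm across and 130 mm high, standing beyond the clamp's housing; leave it. Origin in the middle of its underside
- tape: roll of masking tape, 103 mm across and 25 mm high, at the right; leave it. Origin in the middle of its underside
- timer: cream kitchen timer, 66 mm across and 65 mm high, at the back; leave it. Origin in the middle of its underside
- pen: white pen, 145 mm long, lying near the front edge; leave it. Origin in the middle of its underside
Not all that is in view belongs to the job. Several things look just like the stave: the one meant starts nearest to the robot's base.

How it is judged:
By the outcome, as a careful person would: the job done as asked, in the order asked, and still so for the second after the job is handed in, while the arm keeps its last pose, push and grip.
It also fails if it takes over 69 s, if anything falls off the work surface, if the arm or the gripper's body presses on something with over 40 N, if the wrist force passes 120 N, or if a joint passes its speed limit or range.

## Robot

A 6-joint arm with a two-finger parallel gripper is mounted at the origin on a cart in front of the work surface, level with it; the furniture and walls round the work are solid. World frame = base frame: x ahead of the robot, y to its left, z up, the work surface at z = 0. Lengths are in m, angles in rad, forces in N, time in s.
With the tool pointing down it reaches from about 0.35 to 0.775 m from the base axis. Payload 5.5 kg.
Tool frame: the origin (TCP) lies between the finger pads; the fingertips stand 17 mm ahead of it and the grasp point (between the pads) lies 2 mm behind it (env.finger_overhang is the distance from the TCP to the fingertips, in m); z points along the fingers, y is the line along which they close (so a half turn about z gives the same grasp; the last joint's range is limited). The gripper opens to 85 mm and grips with 20 to 120 N. Pads are 22 mm wide; open, the fingers measure 114 mm over their backs; the gripper's body (76 mm by 85 mm) begins 54 mm behind the grasp point. The pads swing forward as they close: fully open they stand 13 mm farther back than shut.
Start: joints at [0.99, 0.313, 0.046, 1.304, 0, 1.431], TCP at [0.245, 0.52, 0.248] pointing down, gripper open.
Joint ranges: [-2.76, 2.76], [-0.86, 1.69], [-1.03, 1.26], [-2.2, 2.34], [-1.47, 1.5], [-3.14, 3.14]. Speed limits (rad/s): [2.57, 2.57, 3.14, 3.14, 3.14, 3.14].

## Interface

Orientations are given as a unit quaternion [w, x, y, z].
In Python, from workcell import env gives the robot as it stands. The module is installed in compiled form; this text tells all that it offers.
- The arm moves only by the shell command python3 -m pendant 'ROWS' [FORCE]. ROWS is JSON, a list of rows, each a list of 5 numbers: the gripper's target within -1 to 1 (fully open at 1, half-way at 0, shut at -1), then the shift along the tool's x, y, z in m, then the turn about the tool's z in rad. A call has 1 to 8 rows; each row shifts and turns the commanded pose from where the row before left it, along the tool's axes as they then stand; what a row does not reach is not made up. A row lasts 1/8 s, in which the tool goes at most 62.5 mm and 10.7 degrees, less where a joint would pass 70% of its speed; a pose out of reach is approached as far as the arm can. A call with a gripper value outside its range is refused whole. The fingers move at their own pace and stop on an object; FORCE is the grip in N (left out, the last holds). Time passes only in rows, so rows that do not move let the fingers close. It gives the time, the measured TCP pose, the force, the opening and the grip force at its end, in the units of the state.
- env.get_state(): the state, without advancing time (a new reading comes with each control period).
- env.read_camera(name): name is "scene" or "top"; returns the picture (480x640x3 uint8, red, green, blue); there is no depth.
- env.calibration(name): a dict with "K" (3x3 intrinsics, pixels), "T" (4x4, takes a point from camera to world coordinates). Camera axes: x right, y down, z forward; pixel columns grow to the right and rows downward; lengths in m; the calibration is good to about 2 mm. A picture is of the moment at which its call begins. calibration takes no time and is no camera call.
- env.hand_in(): hands the job in; it is judged then, once.
Trained networks look in the newest picture that a camera, given by its name, has taken for a name from the list of things; names that differ only in an ending like _2 or _b are one class to them, and where a whole thing is asked for, a point or a joint stands for the part that bears it (a point fixed in the world has none). Each returns a list of dicts, best first, with "score" (0 to 1); they miss things now and then, are a little off and sometimes report something else, mostly with a low value. They report only what shows in the picture. A call takes as long as a camera call. They do not tell look-alikes from the thing itself.
- env.recognise(camera, label): "centre" ([column, row] in pixels, amid what is visible of it).
The state is a dict: "clock": time; "joint_pos": joint angles; "qvel": joint speeds; "tau": joint torques, N m; "tcp_pos": TCP position; "orientation": TCP orientation; "wrist_force": force on the tool from outside, world axes, zero at the start; "ft_torque": the same for the moment, N m; "finger_gap": finger opening in m; "grip_force": force on a finger pad.
Only numpy, scipy, OpenCV 4.12 (cv2) and the standard library are available. Lean on these libraries where they do the work, as an engineer would, in place of code of your own. Each camera call takes 0.05 s, during which the arm holds its last target. There are 200 camera calls.

## Working session

There is one attempt and no reset: what is moved stays moved. The work goes in short steps, Python scripts to look and compute and a shell command to move; the robot and the scene stay as the last step left them, time stands still between calls to the robot, and variables do not carry over. Pictures are saved under pics/ and viewed, at most 10 in all, crops included, and the job is handed in when it is done.

```bash
mkdir -p pics; cat > h.py <<'E'
import numpy as np,cv2
from workcell import env
def ray(cam,uv,z):
    c=env.calibration(cam);K=np.array(c["K"]);T=np.array(c["T"])
    d=T[:3,:3]@np.linalg.solve(K,[uv[0],uv[1],1]);o=T[:3,3]
    return o+d*(z-o[2])/d[2]
def proj(cam,P):
    c=env.calibration(cam);K=np.array(c["K"]);T=np.array(c["T"])
    p=K@(T[:3,:3].T@(np.array(P)-T[:3,3]));return p[:2]/p[2]
def shot(cam,name):
    im=env.read_camera(cam);cv2.imwrite('pics/'+name,im[:,:,::-1]);return im
E
python3 - <<'E'
from h import *
np.set_printoptions(precision=3,suppress=True)
shot('top','top0.png');shot('scene','scene0.png')
for c in('top','scene'):
    print(c,np.array(env.calibration(c)['T'])[:3,3])
    for l,z in(('stave',.018),('board',.018),('trigger_face',.03),('grip_back',.03),('near_jaw_face',.018),('far_jaw_face',.018),('board_edge',.018),('glue',.06),('tape',.02),('pen',.01),('timer',.03)):
        for r in env.recognise(c,l)[:5]: print(l,np.round(r['centre'],1),round(r['score'],2),ray(c,r['centre'],z)[:2])
s=env.get_state();print(s['clock'],s['tcp_pos'],s['orientation'])
E
```

```text
top [0.363 0.098 1.293]
stave [128.3 253.2] 0.92 [0.493 0.606]
stave [190.4 276.8] 0.81 [0.431 0.436]
stave [249.3 269.8] 0.8 [0.451 0.279]
board [389.8 233.7] 0.95 [ 0.553 -0.102]
grip_back [417.5 264.3] 0.73 [ 0.469 -0.174]
near_jaw_face [419.  263.5] 0.91 [ 0.472 -0.181]
near_jaw_face [339.  228.1] 0.36 [0.567 0.037]
board_edge [392.  234.5] 0.96 [ 0.551 -0.108]
glue [458.1 205. ] 0.63 [ 0.627 -0.28 ]
tape [495.5 230.8] 0.8 [ 0.564 -0.393]
pen [312.3 307.3] 0.64 [0.352 0.108]
timer [288.8 172.1] 0.6 [0.72  0.176]
timer [358.7 263.4] 0.29 [ 0.47  -0.016]
scene [-0.197  1.11   0.928]
stave [281.7 328.2] 0.82 [0.421 0.436]
stave [212.2 366.5] 0.8 [0.475 0.614]
stave [326.8 293. ] 0.79 [0.404 0.273]
board [360.8 213.1] 0.73 [ 0.531 -0.096]
trigger_face [410.8 217.2] 0.55 [ 0.382 -0.144]
grip_back [390.4 213.5] 0.8 [ 0.444 -0.128]
grip_back [329.4 293.1] 0.41 [0.39 0.28]
near_jaw_face [388.7 210.7] 0.55 [ 0.465 -0.156]
board_edge [358.8 214. ] 0.66 [ 0.533 -0.088]
glue [369.3 170.4] 0.67 [ 0.614 -0.283]
tape [398.6 171.5] 0.8 [ 0.561 -0.397]
tape [413.9 213. ] 0.32 [ 0.391 -0.185]
pen [325.3 291.4] 0.32 [0.416 0.262]
timer [263.8 232.7] 0.64 [0.703 0.168]
timer [327.1 291.6] 0.16 [0.398 0.279]
1.2 [0.245 0.52  0.248] [0.    0.219 0.976 0.   ]
```

```bash
python3 - <<'E'
from h import *
a=cv2.imread('pics/top0.png');cv2.imwrite('pics/c1.png',cv2.resize(a[170:330,90:350],None,fx=3,fy=3,interpolation=cv2.INTER_CUBIC))
cv2.imwrite('pics/c2.png',cv2.resize(a[180:330,320:480],None,fx=4,fy=4,interpolation=cv2.INTER_CUBIC)[:600])
E
```

```text
(no output)
```

View pics/c1.png

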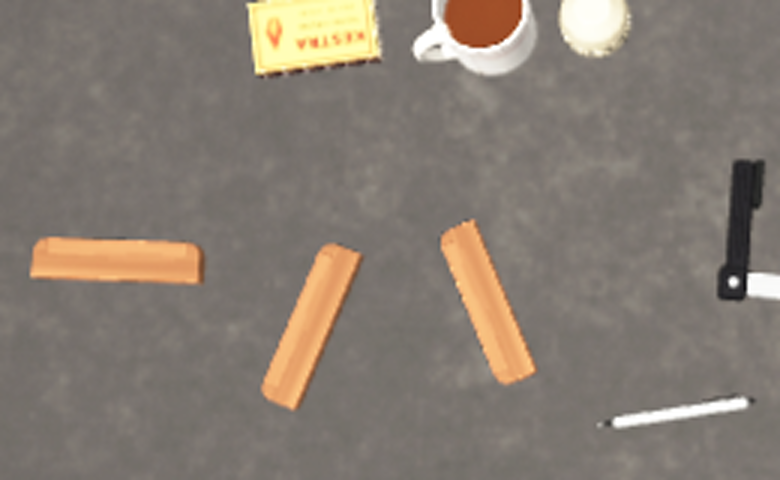

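View pics/c2.png

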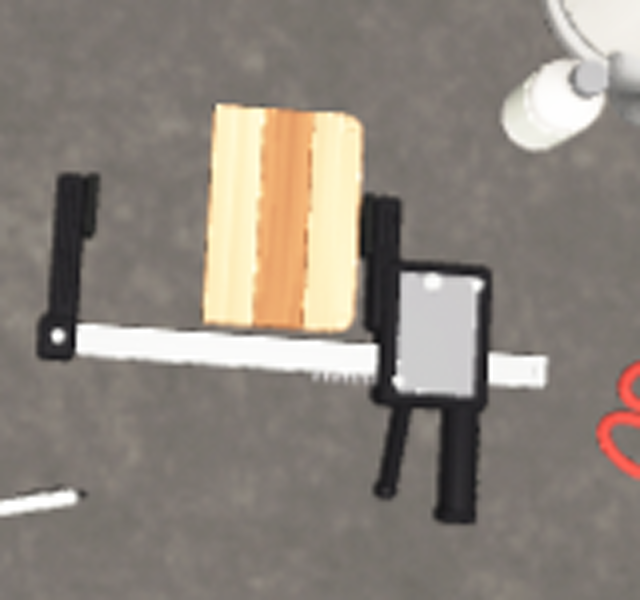

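```bash
cat > seg.py <<'E'
from h import *
def rect(im,cam,roi,z,lo,hi,):
    x0,y0,x1,y1=roi
    hsv=cv2.cvtColor(im,cv2.COLOR_RGB2HSV)
    m=cv2.inRange(hsv,lo,hi);k=np.zeros_like(m);k[y0:y1,x0:x1]=m[y0:y1,x0:x1]
    n,l,st,c=cv2.connectedComponentsWithStats(k);i=1+np.argmax(st[1:,4])
    cs,_=cv2.findContours((l==i).astype(np.uint8),cv2.RETR_EXTERNAL,cv2.CHAIN_APPROX_NONE)
    # resample to a metric image via world points
    ys,xs=np.nonzero(l==i)
    P=np.array([ray(cam,(u,v),z)[:2] for u,v in zip(xs,ys)])
    r=cv2.minAreaRect((P*1000).astype(np.float32))
    return P.mean(0),r,len(xs)
E
python3 - <<'E'
from seg import *
np.set_printoptions(precision=4,suppress=True)
im=cv2.imread('pics/top0.png')[:,:,::-1].copy()
for n,roi in(('stave',(225,235,280,305)),('board',(360,195,420,270))):
    print(n,rect(im,'top',roi,.018,(5,60,100),(30,255,255)))
im2=cv2.imread('pics/top0.png');cv2.imwrite('pics/c3.png',cv2.resize(im2[235:305,225:285],None,fx=8,fy=8,interpolation=cv2.INTER_CUBIC))
# clamp in metric rectified image: 1mm px, bar white
K=np.array(env.calibration('top')['K']);print(K[0,0])
w=[(.66,.12),(.66,-.28),(.36,-.28),(.36,.12)]
src=np.float32([proj('top',(x,y,.02)) for x,y in w])
s=2
dst=np.float32([[0,0],[400*s,0],[400*s,300*s],[0,300*s]])
cv2.imwrite('pics/c4.png',cv2.warpPerspective(im2,cv2.getPerspectiveTransform(src,dst),(400*s,300*s),flags=cv2.INTER_CUBIC))
E
```

```text
stave (array([0.4485, 0.2713]), ((448.990234375, 271.78594970703125), (152.37159729003906, 38.71042251586914), 23.907726287841797), 802)
board (array([ 0.5472, -0.1022]), ((551.9988403320312, -104.03041076660156), (106.19137573242188, 152.93789672851562), 86.46525573730469), 1212)
471.5605687754373
```

View pics/c3.png

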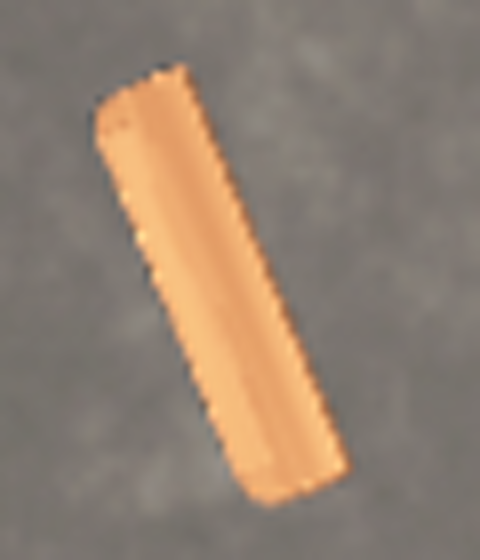

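View pics/c4.png

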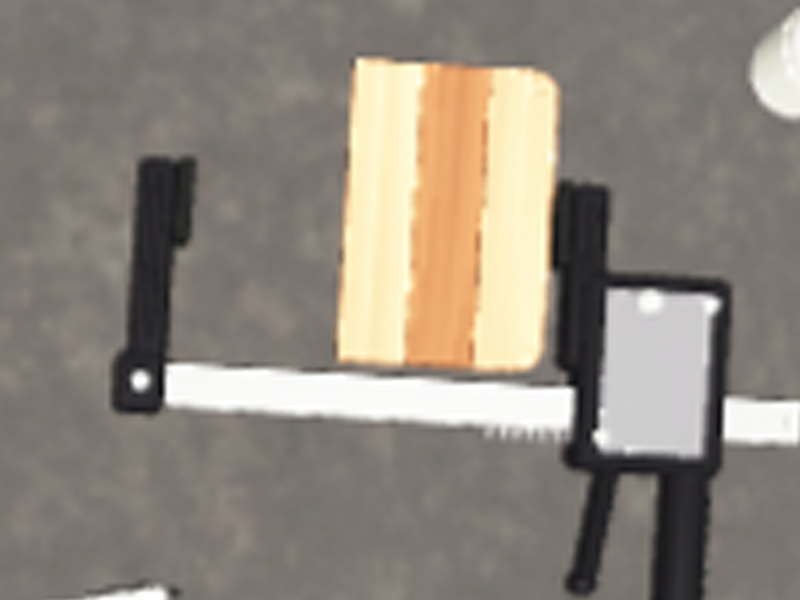

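The look-alike staves are at pixels (128,253), (190,277) and (249,270), with ranges 0.78, 0.61 and 0.53 m. The one at (249,270) is nearest the base, so it is the one meant. The enlarged crop shows its rounded corners on the left and its square edge on the right. The clamp and board are both turned about -3.1°. The board edge is near (0.555,-0.053) and the far jaw face near y=+0.026.

```bash
cat > go.py <<'E'
# usage: go.py x y z yawdeg_of_tool_y : prints turn about tool z, then shift in the turned tool axes
import sys
from h import *
from scipy.spatial.transform import Rotation as R
np.set_printoptions(precision=4,suppress=True)
x,y,z,a=map(float,sys.argv[1:])
s=env.get_state();q=s['orientation'];r=R.from_quat([q[1],q[2],q[3],q[0]]);ty=r.as_matrix()[:,1]
cur=np.degrees(np.arctan2(ty[1],ty[0]));t=(a-cur+90)%180-90
r2=R.from_euler('z',t,degrees=True)*r
print('tcp',np.array(s['tcp_pos']),'tool y yaw %.2f turn %.3f rad'%(cur,-np.radians(t)),'shift',r2.inv().apply(np.array([x,y,z])-s['tcp_pos']),'F',np.array(s['wrist_force']),'gap',s['finger_gap'],s['grip_force'],s['clock'])
E
python3 go.py .449 .272 .1 113.9
```

```text
tcp [0.2454 0.5201 0.2483] tool y yaw 64.74 turn -0.858 rad shift [-0.0857 -0.3093  0.1483] F [-0.2754 -0.3788 -0.5396] gap 0.08588516861336004 0.0 1.2
```

```bash
python3 -m pendant '[[1,0,0,0,-0.172],[1,0,0,0,-0.172],[1,0,0,0,-0.172],[1,0,0,0,-0.172],[1,0,0,0,-0.17],[1,-0.017,-0.06,0.03,0],[1,-0.017,-0.06,0.03,0],[1,-0.017,-0.06,0.03,0]]' && python3 -m pendant '[[1,-0.017,-0.06,0.03,0],[1,-0.017,-0.06,0.03,0],[1,0,-0.01,0,0],[1,0,0,0,0]]' && python3 go.py .449 .272 .021 113.9
```

```text
clock: 2.2
tcp_pos: [0.3542, 0.3891, 0.1665]
orientation: [0.001, -0.208, 0.978, 0.0]
wrist_force: [1.0, 0.8, -0.3]
finger_gap: 0.0854
grip_force: 0.0
clock: 2.7
tcp_pos: [0.4296, 0.294, 0.1131]
orientation: [-0.0, -0.206, 0.978, 0.0]
wrist_force: [-0.2, 0.2, 0.8]
finger_gap: 0.0855
grip_force: 0.0
tcp [0.4296 0.294  0.1131] tool y yaw 113.81 turn -0.002 rad shift [-0.0088 -0.028   0.0921] F [-0.1934  0.1914  0.7505] gap 0.08545354032507384 0.0 2.7
```

```bash
python3 -m pendant '[[1,-0.009,-0.028,0.01,0],[1,0,0,0.04,0],[1,0,0,0.03,0],[1,0,0,0.012,0],[1,0,0,0,0]]' 30 && python3 -m pendant '[[-1,0,0,0,0],[-1,0,0,0,0],[-1,0,0,0,0],[-1,0,0,0,0],[-1,0,0,0,0],[-1,0,0,0,0],[-1,0,0,0,0]]' 30; python3 go.py .449 .272 .021 113.9
```

```text
clock: 3.32
tcp_pos: [0.4484, 0.2734, 0.021]
orientation: [-0.0, -0.208, 0.978, 0.0]
wrist_force: [0.0, -0.5, 0.2]
finger_gap: 0.0857
grip_force: 0.0
clock: 4.2
tcp_pos: [0.4497, 0.2727, 0.0218]
orientation: [0.001, -0.207, 0.978, 0.0]
wrist_force: [-0.9, -0.0, 5.7]
finger_gap: 0.0351
grip_force: 31.0
tcp [0.4497 0.2727 0.0218] tool y yaw 113.90 turn -0.000 rad shift [ 0.0009 -0.0004  0.0008] F [-0.8683 -0.0278  5.704 ] gap 0.03512438954990017 30.998750925064087 4.2
```

```bash
python3 -m pendant '[[-1,0,0,-0.04,0],[-1,0,0,-0.045,0],[-1,0,0,0,0.16],[-1,0,0,0,0.16],[-1,0,0,0,0.15],[-1,0,0,0,0]]' && python3 go.py .557 -.0137 .1 86.9; python3 - <<'E'
from h import *
shot('top','held.png')
E
```

```text
clock: 4.95
tcp_pos: [0.4488, 0.2722, 0.1058]
orientation: [-0.0, 0.026, 1.0, -0.0]
wrist_force: [0.1, -0.4, -0.5]
finger_gap: 0.0352
grip_force: 30.4
tcp [0.4488 0.2722 0.1058] tool y yaw 87.05 turn 0.003 rad shift [-0.1235 -0.2796  0.0058] F [ 0.1292 -0.3868 -0.456 ] gap 0.035191330255544793 30.401474833488464 4.95
```

```bash
python3 -m pendant '[[-1,-0.02,-0.045,0,0],[-1,-0.02,-0.045,0,0],[-1,-0.02,-0.045,0,0],[-1,-0.02,-0.045,0,0],[-1,-0.02,-0.045,0,0],[-1,-0.02,-0.045,0,0],[-1,-0.004,-0.01,0,0],[-1,0,0,0,0]]' && python3 go.py .557 -.0137 .06 86.9; python3 - <<'E'
from seg import *
im=shot('top','held2.png')
for u,z in(((225,180,350,290),.103),((350,195,420,270),.018)): print(rect(im,'top',u,z,(5,60,100),(30,255,255)))
cv2.imwrite('pics/h2c.png',cv2.resize(im[180:280,300:430,::-1],None,fx=5,fy=5,interpolation=cv2.INTER_CUBIC))
E
```

```text
clock: 6.0
tcp_pos: [0.5578, -0.0142, 0.1055]
orientation: [-0.0, 0.026, 1.0, 0.0]
wrist_force: [0.6, 0.4, -1.0]
finger_gap: 0.0353
grip_force: 30.5
tcp [ 0.5578 -0.0142  0.1055] tool y yaw 86.96 turn 0.001 rad shift [0.0008 0.0005 0.0455] F [ 0.5688  0.3741 -1.0337] gap 0.0353022481336806 30.509694814682007 6.0
(array([0.67161772, 0.27168086]), ((670.4359741210938, 271.2362060546875), (13.228599548339844, 51.573726654052734), 0.7037345767021179), 99)
(array([ 0.65619695, -0.00151675]), ((656.1968994140625, -1.5167531967163086), (2.82147216796875, 0.0), -179.9847412109375), 2)
```

View pics/h2c.png

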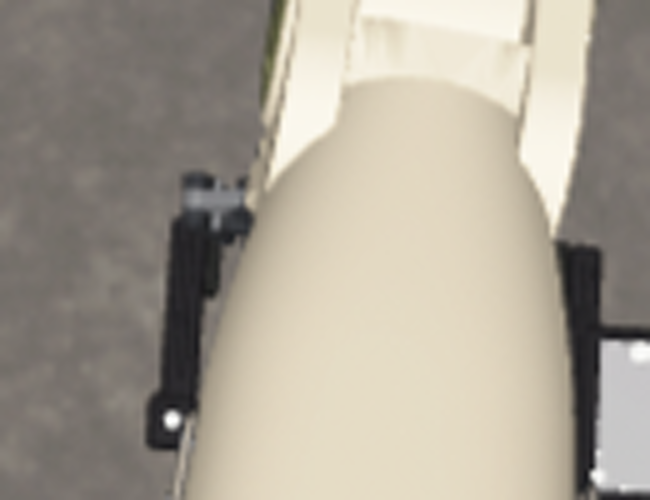

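```bash
python3 -m pendant '[[-1,0.001,0,0.03,0],[-1,0,0,0.01,0],[-1,0,0,0,0]]'; python3 - <<'E'
from h import *
im=shot('scene','s1.png')
c=proj('scene',(.55,-.03,.03));print(c)
u,v=c.astype(int)
cv2.imwrite('pics/s1c.png',cv2.resize(im[v-50:v+60,u-65:u+65,::-1],None,fx=5,fy=5,interpolation=cv2.INTER_CUBIC));print(u-65,v-50)
E
```

```text
clock: 6.42
tcp_pos: [0.5559, -0.0125, 0.0652]
orientation: [-0.001, 0.025, 1.0, 0.0]
wrist_force: [-0.6, 1.1, -0.2]
finger_gap: 0.0352
grip_force: 30.5
[344.12466416 217.65716396]
279 167
```

View pics/s1c.png

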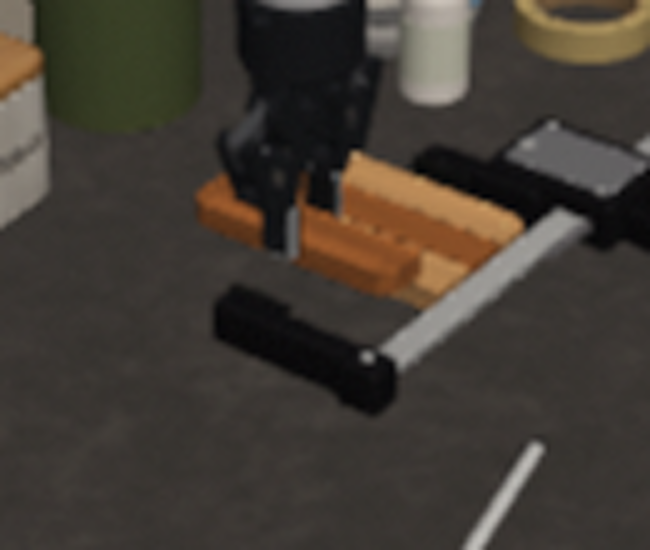

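```bash
python3 -m pendant '[[-1,0,0,0.02,0],[-1,0,0,0.01,0],[-1,0,0,0,0]]';python3 go.py .5578 -.0136 .0225 86.9
```

```text
clock: 6.85
tcp_pos: [0.5566, -0.0135, 0.0356]
orientation: [-0.0, 0.026, 1.0, 0.0]
wrist_force: [0.1, -1.1, -0.0]
finger_gap: 0.0354
grip_force: 30.5
tcp [ 0.5566 -0.0135  0.0356] tool y yaw 86.99 turn 0.002 rad shift [-0.0012 -0.      0.0131] F [ 0.0776 -1.0933 -0.0015] gap 0.03536118758407609 30.502765774726868 6.85
```

```bash
python3 -m pendant '[[-1,-0.001,0,0.01,0],[-1,0,0,0.003,0],[-1,0,0,0,0]]';python3 -m pendant '[[-0.04,0,0,0,0],[-0.04,0,0,0,0],[-0.04,0,0,0,0]]';python3 go.py .5578 -.0136 .0225 86.9
```

```text
clock: 7.22
tcp_pos: [0.5578, -0.0138, 0.0226]
orientation: [-0.0, 0.026, 1.0, 0.0]
wrist_force: [0.2, -0.3, -0.4]
finger_gap: 0.0351
grip_force: 30.5
clock: 7.6
tcp_pos: [0.5582, -0.0138, 0.0231]
orientation: [0.0, 0.026, 1.0, 0.0]
wrist_force: [-0.7, 0.7, 0.0]
finger_gap: 0.041
grip_force: 0.0
tcp [ 0.5582 -0.0138  0.0231] tool y yaw 86.97 turn 0.001 rad shift [0.0004 0.0002 0.0006] F [-0.7355  0.7069  0.0083] gap 0.041025282322024854 0.0 7.6
```

Released. Now I'll lift, back away toward the trigger and look.

```bash
python3 -m pendant '[[-0.04,0,0,-0.02,0],[-0.04,0,0,-0.04,0],[-0.04,0,0,-0.06,0],[0.6,0,0,-0.02,0]]';python3 go.py .393 -.2013 .15 86.9
```

```text
clock: 8.1
tcp_pos: [0.5601, -0.0141, 0.1671]
orientation: [0.003, 0.026, 1.0, -0.0]
wrist_force: [0.9, 0.2, -0.6]
finger_gap: 0.0578
grip_force: 0.0
tcp [ 0.5601 -0.0141  0.1671] tool y yaw 86.98 turn 0.001 rad shift [ 0.1568 -0.196   0.0162] F [ 0.936   0.2287 -0.5965] gap 0.05781917667441469 0.0 8.1
```

```bash
python3 -m pendant '[[0.6,0.03,-0.04,0,0],[0.6,0.03,-0.04,0,0],[0.6,0.03,-0.04,0,0],[0.6,0.03,-0.038,0,0],[0.6,0.03,-0.038,0,0],[0.6,0.007,0,0.01,0],[0.6,0,0,0,0]]';python3 go.py .393 -.2013 .15 86.9; python3 - <<'E'
from seg import *
im=shot('top','p1.png')
for u in((330,180,365,290),(367,180,425,275)): print(rect(im,'top',u,.018,(5,60,100),(30,255,255)))
im2=im[:,:,::-1]
w=[(.66,.12),(.66,-.28),(.36,-.28),(.36,.12)]
src=np.float32([proj('top',(x,y,.02)) for x,y in w]);s=2
dst=np.float32([[0,0],[400*s,0],[400*s,300*s],[0,300*s]])
cv2.imwrite('pics/p1c.png',cv2.warpPerspective(im2,cv2.getPerspectiveTransform(src,dst),(400*s,300*s),flags=cv2.INTER_CUBIC))
E
```

```text
clock: 8.98
tcp_pos: [0.39, -0.2007, 0.1522]
orientation: [-0.001, 0.027, 1.0, 0.001]
wrist_force: [0.1, -0.9, 0.4]
finger_gap: 0.0679
grip_force: 0.0
tcp [ 0.39   -0.2007  0.1522] tool y yaw 86.91 turn 0.000 rad shift [-0.003  -0.0004  0.0022] F [ 0.1057 -0.9383  0.3613] gap 0.06785158488102336 0.0 8.975
(array([ 0.55411074, -0.0133241 ]), ((556.3683471679688, -13.681970596313477), (39.49333953857422, 153.1609344482422), 86.9129638671875), 764)
(array([ 0.54731688, -0.10229578]), ((551.9175415039062, -104.02078247070312), (106.17742156982422, 153.11024475097656), 86.42282104492188), 1197)
```

View pics/p1c.png

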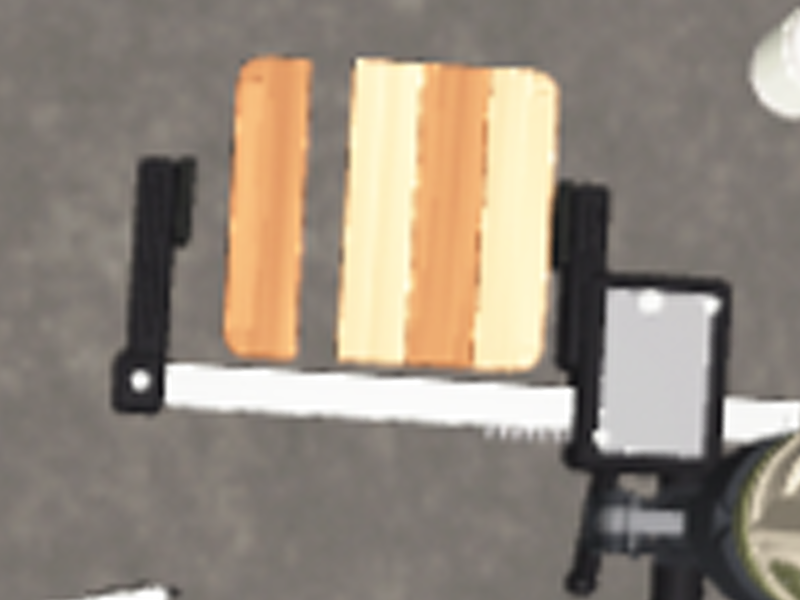

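The stave lies flat between board and jaw, rounded side toward the jaw, with its ends in line to within 1 mm. Next is lowering over the grip and trigger.

```bash
python3 -m pendant '[[1,-0.003,0,0.04,0],[1,0,0,0.04,0],[1,0,0,0.03,0],[1,0,0,0.018,0],[1,0,0,0,0]]' 20;python3 go.py .393 -.2013 .024 86.9;  python3 - <<'E'
from h import *
im=shot('scene','s2.png')
u,v=proj('scene',(.40,-.2,.03)).astype(int)
cv2.imwrite('pics/s2c.png',cv2.resize(im[v-50:v+50,u-65:u+65,::-1],None,fx=5,fy=5,interpolation=cv2.INTER_CUBIC))
E
```

```text
clock: 9.65
tcp_pos: [0.3938, -0.1998, 0.0237]
orientation: [-0.001, 0.025, 1.0, 0.001]
wrist_force: [-0.1, -1.3, 0.5]
finger_gap: 0.0849
grip_force: 0.0
tcp [ 0.3938 -0.1998  0.0237] tool y yaw 87.11 turn 0.004 rad shift [ 0.0007 -0.0016 -0.0003] F [-0.1441 -1.3317  0.4724] gap 0.0849339823637818 0.0 9.65
```

View pics/s2c.png

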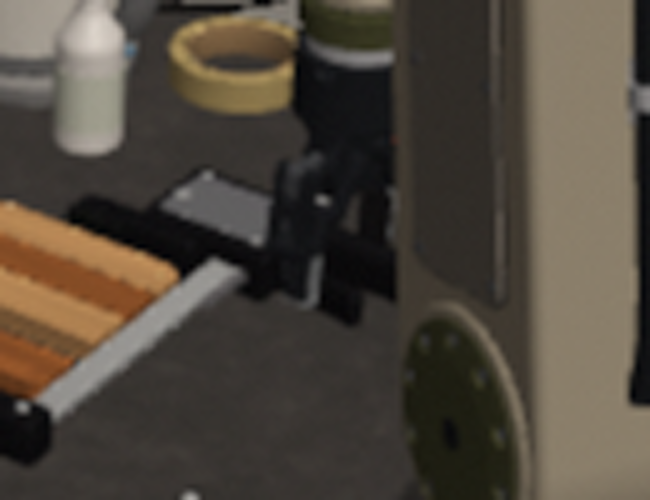

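```bash
python3 -m pendant '[[0.55,0,0.001,0,0],[0.55,0,0,0,0],[0.2,0,-0.005,0,0],[-0.1,0,-0.005,0,0],[-0.3,0,0,0,0],[-0.3,0,0,0,0],[-0.3,0,0,0,0]]' 20;python3 go.py .393 -.2097 .024 86.9; python3 -c "
from h import *
shot('top','k1.png')"
```

```text
clock: 10.58
tcp_pos: [0.394, -0.2113, 0.0266]
orientation: [0.001, 0.027, 1.0, -0.001]
wrist_force: [-3.5, 2.4, 13.1]
finger_gap: 0.0404
grip_force: 21.4
tcp [ 0.394  -0.2113  0.0266] tool y yaw 86.96 turn 0.001 rad shift [0.0011 0.0015 0.0026] F [-3.4509  2.4236 13.1146] gap 0.04041374799815656 21.42773687839508 10.575
```

```bash
python3 -m pendant '[[0.2,0,0.004,-0.004,0],[0.6,0,0.006,0,0],[0.6,0,0,0,0],[0.6,0,0,0,0]]' 20;python3 go.py .393 -.1987 .027 86.9; python3 - <<'E'
from seg import *
im=shot('top','k2.png')
for f in('k1','k2'):
  im=cv2.imread(f'pics/{f}.png')[:,:,::-1].copy()
  for u in((330,180,365,290),(367,180,425,275)):
    c,r,n=rect(im,'top',u,.018,(5,60,100),(30,255,255));print(f,r)
# far jaw dark left edge columns
  g=im.max(2)[205:255,325:350].astype(int);print([round(float((np.nonzero(row<45)[0]+325).mean()),1) if (row<45).any() else None for row in g[::8]])
E
```

```text
clock: 11.12
tcp_pos: [0.3939, -0.2003, 0.0287]
orientation: [-0.0, 0.026, 1.0, -0.0]
wrist_force: [0.3, 0.6, 0.7]
finger_gap: 0.0684
grip_force: 0.0
tcp [ 0.3939 -0.2003  0.0287] tool y yaw 86.99 turn 0.002 rad shift [0.001  0.0016 0.0017] F [0.2874 0.5613 0.6537] gap 0.06837469844231857 0.0 11.125
k1 ((556.3683471679688, -13.681970596313477), (39.49333953857422, 153.1609344482422), 86.9129638671875)
k1 ((551.9175415039062, -104.02078247070312), (106.17742156982422, 153.11024475097656), 86.42282104492188)
[None, None, None, 342.0, 341.4, 340.4, 339.8]
k2 ((556.3683471679688, -13.681970596313477), (39.49333953857422, 153.1609344482422), 86.9129638671875)Traceback (most recent call last):
  File "<stdin>", line 6, in <module>
  File "seg.py", line 10, in rect
    P=np.array([ray(cam,(u,v),z)[:2] for u,v in zip(xs,ys)])
                ~~~^^^^^^^^^^^^^
  File "h.py", line 4, in ray
    c=env.calibration(cam);K=np.array(c["K"]);T=np.array(c["T"])
ValueError: time passes only in moves, steps and waits
```

```bash
sed -i 's/^def ray/import functools\ncal=functools.lru_cache(None)(env.calibration)\ndef ray/; s/c=env.calibration(cam)/c=cal(cam)/' h.py
python3 -m pendant '[[0.2,0,-0.004,0,0],[-0.1,0,-0.005,0,0],[-0.3,0,0,0,0],[-0.3,0,0,0,0]]' 20; python3 -m pendant '[[0.2,0,0.004,0,0],[0.6,0,0.006,0,0],[0.6,0,0,0,0]]'; cat > look.py <<'E'
from seg import *
import sys
im=shot('top',sys.argv[1])
for u in((320,180,365,290),(360,180,425,275)):
  c,r,n=rect(im,'top',u,.018,(5,60,100),(30,255,255));print(r,n)
g=im.max(2)[225:255,320:362].astype(int);print([round(float((np.nonzero(r<45)[0]+320).mean()),1) if (r<45).any() else None for r in g[::6]])
E
python3 look.py k3.png
```

```text
clock: 11.68
tcp_pos: [0.3937, -0.2112, 0.0303]
orientation: [0.0, 0.027, 1.0, -0.002]
wrist_force: [-5.0, -1.2, 14.7]
finger_gap: 0.0408
grip_force: 21.3
clock: 12.05
tcp_pos: [0.3937, -0.1986, 0.0285]
orientation: [-0.0, 0.026, 1.0, 0.0]
wrist_force: [-0.8, 0.7, -0.5]
finger_gap: 0.0685
grip_force: 0.0
((556.4547119140625, -13.686630249023438), (39.49333953857422, 152.98793029785156), 86.9129638671875) 763
((551.9988403320312, -104.03041076660156), (106.19137573242188, 152.93789672851562), 86.46525573730469) 1052
[345.0, 343.8, 343.9, 342.7, 342.4]
```

```bash
for i in 1 2; do python3 -m pendant '[[0.2,0,-0.005,0,0],[-0.1,0,-0.005,0,0],[-0.3,0,0,0,0],[-0.3,0,0,0,0],[0.2,0,0.004,0,0],[0.6,0,0.006,0,0],[0.6,0,0,0,0]]' 20; done; python3 look.py k4.png; python3 -m pendant '[[0.2,0,-0.005,0,0],[-0.1,0,-0.005,0,0],[-0.3,0,0,0,0],[-0.3,0,0,0,0]]'
```

```text
clock: 12.98
tcp_pos: [0.3936, -0.1986, 0.0284]
orientation: [-0.0, 0.026, 1.0, 0.0]
wrist_force: [0.2, -0.7, 0.3]
finger_gap: 0.0683
grip_force: 0.0
clock: 13.85
tcp_pos: [0.3936, -0.1985, 0.0284]
orientation: [-0.0, 0.026, 1.0, 0.0]
wrist_force: [-0.2, 1.0, 0.1]
finger_gap: 0.0685
grip_force: 0.0
((555.0359497070312, -16.653003692626953), (30.031124114990234, 149.63540649414062), 89.8426742553711) 574
((551.9175415039062, -104.02078247070312), (106.17742156982422, 153.11024475097656), 86.42282104492188) 1052
[348.5, 348.6, 349.0, 347.2, 347.0]
clock: 14.4
tcp_pos: [0.3938, -0.2113, 0.0303]
orientation: [0.0, 0.027, 1.0, -0.002]
wrist_force: [-6.2, -1.7, 14.7]
finger_gap: 0.0406
grip_force: 21.3
```

```bash
python3 -m pendant '[[0.2,0,0.004,0,0],[0.6,0,0.006,0,0],[0.6,0,0,0,0]]'; python3 - <<'E'
from h import *
im=shot('top','k5.png')[:,:,::-1]
w=[(.66,.12),(.66,-.28),(.36,-.28),(.36,.12)]
src=np.float32([proj('top',(x,y,.02)) for x,y in w]);s=2
dst=np.float32([[0,0],[400*s,0],[400*s,300*s],[0,300*s]])
cv2.imwrite('pics/k5c.png',cv2.warpPerspective(im,cv2.getPerspectiveTransform(src,dst),(400*s,300*s),flags=cv2.INTER_CUBIC))
E
```

```text
clock: 14.78
tcp_pos: [0.3936, -0.1986, 0.0284]
orientation: [-0.0, 0.026, 1.0, 0.0]
wrist_force: [-0.8, -0.8, -0.4]
finger_gap: 0.0685
grip_force: 0.0
```

View pics/k5c.png

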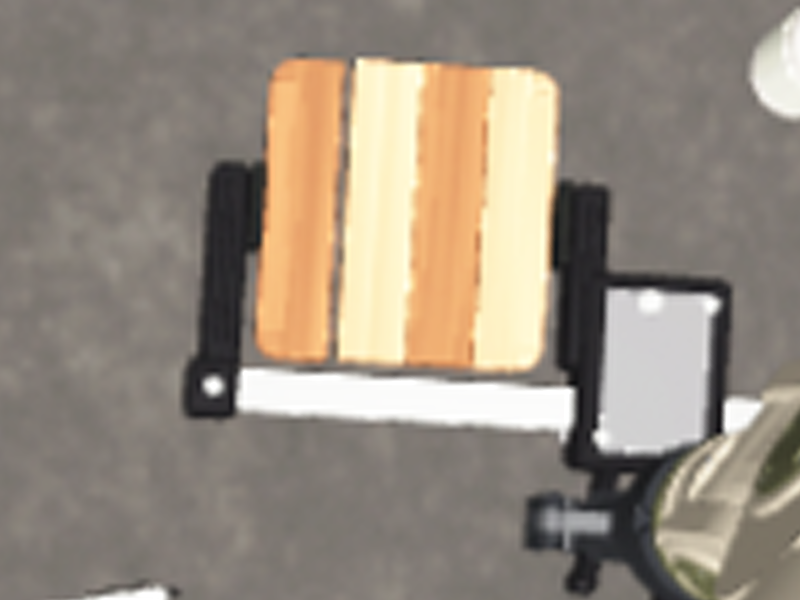

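```bash
python3 -m pendant '[[0.35,0,-0.003,0,0],[0.2,0,-0.002,0,0],[0.1,0,-0.001,0,0],[0,0,0,0,0],[-0.3,0,0,0,0],[-0.3,0,0,0,0]]' 20; python3 look.py k6.png
```

```text
clock: 15.58
tcp_pos: [0.3941, -0.2108, 0.031]
orientation: [-0.0, 0.028, 1.0, -0.006]
wrist_force: [-8.9, -12.4, 14.6]
finger_gap: 0.0417
grip_force: 19.0
((555.0892944335938, -22.13587760925293), (19.065715789794922, 149.49871826171875), 89.8426742553711) 324
((552.0203247070312, -88.08644104003906), (139.07530212402344, 153.88006591796875), 88.00907897949219) 1700
[354.0, 353.9, 352.8, 352.0, 351.7]
```

```bash
python3 -m pendant '[[0.2,0,0.001,0,0],[0.6,0,0.005,0,0],[0.6,0,0,0,0],[0.6,0,0,0,0]]'; python3 -m pendant '[[0.35,0,-0.003,0,0],[0.25,0,-0.001,0,0],[0.15,0,0,0,0],[0.1,0,0,0,0],[0,0,0,0,0],[-0.2,0,0,0,0],[-0.2,0,0,0,0]]' 20
```

```text
clock: 16.12
tcp_pos: [0.3937, -0.1987, 0.0284]
orientation: [-0.0, 0.026, 1.0, 0.001]
wrist_force: [-1.0, 0.2, -0.2]
finger_gap: 0.0685
grip_force: 0.0
clock: 17.0
tcp_pos: [0.3941, -0.2079, 0.0306]
orientation: [-0.0, 0.028, 1.0, -0.005]
wrist_force: [-8.6, -11.0, 11.7]
finger_gap: 0.0474
grip_force: 18.5
```

```bash
python3 - <<'E'
from h import *
im=shot('top','k7.png')[:,:,::-1]
w=[(.66,.12),(.66,-.28),(.36,-.28),(.36,.12)]
src=np.float32([proj('top',(x,y,.02)) for x,y in w]);s=2
dst=np.float32([[0,0],[400*s,0],[400*s,300*s],[0,300*s]])
cv2.imwrite('pics/k7c.png',cv2.warpPerspective(im,cv2.getPerspectiveTransform(src,dst),(400*s,300*s),flags=cv2.INTER_CUBIC))
E
```

```text
(no output)
```

View pics/k7c.png

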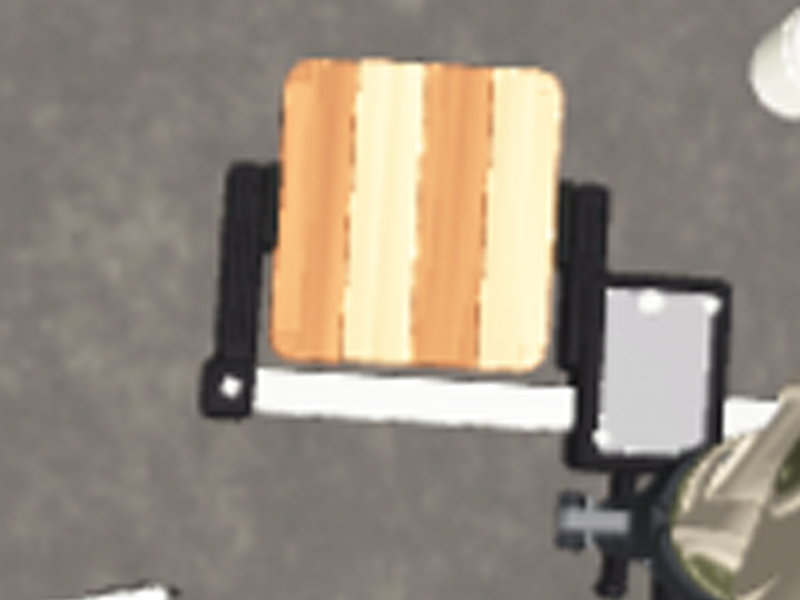

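```bash
python3 -m pendant '[[-0.2,0,-0.0015,0,0],[-0.2,0,-0.0015,0,0],[-0.2,0,-0.001,0,0],[-0.2,0,0,0,0]]' 20;python3 -m pendant '[[-0.2,0,0,0,0],[-0.2,0,0,0,0],[-0.2,0,0,0,0]]' 22
```

```text
clock: 17.55
tcp_pos: [0.3938, -0.2088, 0.0306]
orientation: [0.0, 0.027, 1.0, -0.002]
wrist_force: [-5.7, -0.7, 20.0]
finger_gap: 0.0458
grip_force: 17.7
clock: 17.92
tcp_pos: [0.3938, -0.209, 0.0307]
orientation: [0.0, 0.027, 1.0, -0.002]
wrist_force: [-6.4, -2.0, 20.2]
finger_gap: 0.0449
grip_force: 19.3
```

```bash
python3 -m pendant '[[-0.2,0,0,0,0],[-0.2,0,0,0,0],[-0.2,0,0,0,0],[-0.2,0,0,0,0],[-0.2,0,0,0,0],[-0.2,0,0,0,0],[-0.2,0,0,0,0],[-0.2,0,0,0,0]]' 25; python3 look.py k8.png
```

```text
clock: 18.92
tcp_pos: [0.3938, -0.2093, 0.0308]
orientation: [0.0, 0.027, 1.0, -0.002]
wrist_force: [-7.4, -3.6, 20.1]
finger_gap: 0.0446
grip_force: 22.2
((555.1026000976562, -23.4794921875), (16.378564834594727, 149.4645538330078), 89.8426742553711) 300
((552.7562255859375, -88.71646118164062), (141.36477661132812, 154.07594299316406), 87.2828598022461) 1721
[354.0, 354.7, 354.2, 353.0, 352.8]
```

Steady at 22 N on the trigger, which is about 31 N at the jaws. The joint is closed and the ends are in line.

```bash
python3 -c "
from workcell import env
print(env.hand_in())"
```

```text
the job is handed in; nothing more can be done
None
```

I handed the job in with the stave pushed tight against the board, ends in line to about 1 mm, and the trigger still squeezed at 22 N (about 31 N at the jaws by the given ratio, under the 50 N crush limit); it took about 19 s, and no verdict came back.

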